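# Close up the telescopic boom of the tasting lamp

## Task

The tasting is over: close up the lamp's telescopic boom so that both sliding tubes are fully home, thinnest first. Push the thin tube right in by the plate on the boom's end while the clamp still holds the thick one out, then swing the clamp lever a quarter turn open and push the thick tube right in as well. The lever may stay open, and the crockery and other things on the bench are to be left standing where they are.

Things in the scene. Friction and masses are not known exactly. Their poses are not given: they have to be found in the camera images.
- lamp: the tasting lamp's stand: a 136 mm round flange bolted to the bench, a 30 mm post and a grey T-head 255 mm high (the black star knob behind it is fixed), from which a level three-tube boom runs out along this body's own +x, its axis 220 mm above the bench. Fixed. Origin under the post's centre, z up. The outer tube (28 mm thick) ends at a black clamp collar (38 mm thick, mouth 205 mm from the post's axis)
- thick_tube (a joint): how far the thick (22 mm, middle) tube stands out of the outer tube, in m: 0 is fully home, its black ribbed gland nut (32 mm thick, 22 mm long) against the clamp collar; at most 0.115. Starts drawn right out (0.110 to 0.115) and is kept there by the cam of the tight clamp lever (it gives at most 7 mm before the cam stops it, and then holds over 40 N); once the lever is swung past about 0.6 rad it slides at 2 to 3 N, more easily than the thin tube does
- thin_tube (a joint): how far the thin (16 mm, inner) tube stands out of the thick one, in m: 0 is fully home, the grey lamp fitting against the gland nut; at most 0.115. Held by friction only: slides at about 5 to 6 N when pushed slowly, and stays where it is left
- clamp_lever (a joint): turn of the black clamp lever about its upright stud on top of the clamp collar, in rad: about 0 tight, lying back along the outer tube towards the post; opens anticlockwise seen from above, to at most 1.75; 1.57 points squarely off the boom, to the boom's own -y side (towards the robot when the post is on the robot's left). 2 to 3 N at its tip turns it; it stays where it is left. The tubes are free past about 0.6
- end_plate (a point): centre of the outer face of the black round plate (36 mm across, 8 mm thick, upright) that closes the boom's free end; its x axis points out along the boom. Push here, along -x, to close the boom. The lamp shade (110 mm wide) hangs below the end: its centre is 25 mm back from this face, its top 48 mm and its bottom 112 mm below the boom's axis
- gland_nut (a point): centre of the outer face of the thick tube's black gland nut, on the boom's axis
- lever_tip (a point): centre of the ball (17 mm) at the clamp lever's free end, 58 mm from the stud and 57 mm above the boom's axis. The lever is a 12 mm round bar that slopes from 43 mm above the boom's axis at the stud to 57 mm at the ball; below it, the clamp collar reaches 29 mm above the axis and the outer tube 14 mm
- lever_stud (a point): point on the clamp lever's upright turning axis, at the height of its ball; fixed to the stand
- mug1: a white lidded tasting mug, 72 mm wide and 87 mm high with its lid knob, loop handle to its own +y; origin under its centre
- mug2: a white lidded tasting mug, 72 mm wide and 87 mm high with its lid knob, loop handle to its own +y; origin under its centre
- mug3: a white lidded tasting mug, 72 mm wide and 87 mm high with its lid knob, loop handle to its own +y; origin under its centre
- bowl1: a white handleless tasting bowl, 96 mm wide, 55 mm high; origin under its centre
- bowl2: a white handleless tasting bowl, 96 mm wide, 55 mm high; origin under its centre
- bowl3: a white handleless tasting bowl, 96 mm wide, 55 mm high; origin under its centre
- spoon: a steel tasting spoon, 170 mm long, lying flat along its own x
- tin: a bare metal sample tin, 71 mm wide, 95 mm high; origin under its centre
- timer: a white desk timer, 62 mm wide and high, 22 mm deep; origin under its centre

How it is judged:
By the outcome, as a careful person would: the job done as asked, in the order asked, and still so for the second after the job is handed in, with the robot touching nothing.
It also fails if it takes over 69 s, if anything falls off the work surface, if the arm or the gripper's body presses on something with over 40 N, if the wrist force passes 120 N, or if a joint passes its speed limit or range.

## Robot

A 6-joint arm with a two-finger parallel gripper is mounted at the origin on the work surface. World frame = base frame: x ahead of the robot, y to its left, z up, the work surface at z = 0. Lengths are in m, angles in rad, forces in N, time in s.
With the tool pointing down it reaches from about 0.275 to 0.825 m from the base axis. Payload 4.9 kg.
Tool frame: the origin (TCP) lies midway between the tips of the shut fingers; the grasp point (between the pads) lies 19 mm behind it (bot.grip_depth is the distance from the TCP to the grasp point, in m); z points along the fingers, y is the line along which they close (so a half turn about z gives the same grasp; the last joint's range is limited). The gripper opens to 85 mm and grips with 20 to 120 N. Pads are 22 mm wide; open, the fingers measure 114 mm over their backs; the gripper's body (76 mm by 85 mm) begins 54 mm behind the grasp point. The pads swing forward as they close: fully open they stand 13 mm farther back than shut.
Start: joints at [1.091, 0.326, -0.193, 1.052, 0, 1.437], TCP at [0.186, 0.517, 0.231] pointing down, gripper open.
Joint ranges: [-2.65, 2.65], [-0.97, 1.79], [-1.3, 1.35], [-1.93, 2.1], [-1.47, 1.37], [-3.14, 3.14]. Speed limits (rad/s): [2.57, 2.57, 3.14, 3.14, 3.14, 3.14].

## Interface

Orientations are given as a unit quaternion [w, x, y, z].
In Python, from cell import bot gives the robot as it stands. Calls block until the motion is done:
- bot.move_pose(position, orientation): joint-space move of the TCP to a pose.
- bot.move_linear(position, speed=0.15, rotation=None, until_force=None): straight line of the TCP; rotation=None keeps the orientation; speed is the mean speed in m/s. With until_force (N) it stops when the force on the tool has changed by that much, and returns True; else False.
- bot.goto_joints(angles): joint-space move.
- bot.set_gripper(opening, grasp_force=None): opening from 0.0 (shut) to 1.0 (fully open); grasp_force is the grip in N (None keeps the last); returns when the fingers have stopped.
- bot.wait(seconds).
- bot.solve_ik(position, orientation): joint angles nearest the present ones, or None.
- bot.camera(name): name is "side" or "top"; returns the picture (384x512x3 uint8, red, green, blue); there is no depth.
- bot.calibration(name): a dict with "mtx" (3x3 intrinsics, pixels), "extrinsics" (4x4, takes a point from world to camera coordinates). Camera axes: x right, y down, z forward; pixel columns grow to the right and rows downward; lengths in m; the calibration is good to about 2 mm. A picture is of the moment at which its call begins. calibration takes no time and is no camera call.
A pose or a line that the arm cannot do raises bot.PlanningError and nothing moves.
- bot.close_job(): hands the job in; it is judged then, once.
Trained networks look in the newest picture that a camera, given by its name, has taken for a name from the list of things; names that differ only in an ending like _2 or _b are one class to them, and where a whole thing is asked for, a point or a joint stands for the part that bears it (a point fixed in the world has none). Each returns a list of dicts, best first, with "confidence" (0 to 1); they miss things now and then, are a little off and sometimes report something else, mostly with a low value. They report only what shows in the picture. A call takes as long as a camera call.
- bot.search_frame(camera, thing): "bbox" ([left, top, width, height] in pixels, round what is visible of it).
Readings, each from a call of its own:
- bot.read_clock(): time.
- bot.read_joint_positions(): joint angles.
- bot.read_joint_vel(): joint speeds.
- bot.read_joint_efforts(): joint torques, N m.
- bot.read_position(): TCP position.
- bot.read_tool_rot(): TCP orientation.
- bot.read_ft_force(): force on the tool from outside, world axes, zero at the start.
- bot.read_moment(): the same for the moment, N m.
- bot.read_gripper_width(): opening from 0.0 (shut) to 1.0 (fully open).
- bot.read_finger_force(): force on a finger pad.
Only numpy, scipy, OpenCV 4.12 (cv2) and the standard library are available. Lean on these libraries where they do the work, as an engineer would, in place of code of your own. Each camera call takes 0.05 s, during which the arm holds its last target. There are 200 camera calls.

## Working session

There is one attempt and no reset: what is moved stays moved. The work goes in short steps, each a Python script; the robot and the scene stay as the last script left them, time stands still between calls to the robot, and variables do not carry over. Pictures are saved under pics/ and viewed, at most 10 in all, crops included, and the job is handed in when it is done.

```bash
mkdir -p pics; python3 - <<'E'
from cell import bot
import cv2, numpy as np
for c in ("side","top"):
    im=bot.camera(c); cv2.imwrite(f"pics/{c}0.png",cv2.cvtColor(im,cv2.COLOR_RGB2BGR))
    k=bot.calibration(c); print(c,k["mtx"].round(1).tolist(),k["extrinsics"].round(3).tolist())
    for t in ("lamp","end_plate","gland_nut","lever_tip","clamp_lever","mug1","bowl1","tin","timer","spoon"):
        print(t,[(np.round(d["bbox"]).tolist(),round(d["confidence"],2)) for d in bot.search_frame(c,t)][:4])
print(bot.read_clock())
E
```

```text
side [[427.1, 0.0, 256.9], [0.0, 427.1, 188.2], [0.0, 0.0, 1.0]] [[0.753, -0.658, 0.011, -0.391], [-0.414, -0.487, -0.769, 0.359], [0.511, 0.575, -0.639, 1.006], [0.0, 0.0, 0.0, 1.0]]
lamp [([195.0, 125.0, 166.0, 134.0], 0.63)]
end_plate [([303.0, 188.0, 58.0, 72.0], 0.75), ([364.0, 244.0, 29.0, 29.0], 0.58), ([263.0, 164.0, 101.0, 94.0], 0.5), ([148.0, 190.0, 16.0, 25.0], 0.18)]
gland_nut [([263.0, 166.0, 100.0, 93.0], 0.69), ([241.0, 208.0, 30.0, 28.0], 0.64)]
lever_tip [([240.0, 138.0, 25.0, 18.0], 0.58)]
clamp_lever [([240.0, 134.0, 23.0, 22.0], 0.6), ([193.0, 126.0, 169.0, 131.0], 0.35)]
mug1 [([365.0, 246.0, 27.0, 30.0], 0.71), ([324.0, 204.0, 16.0, 23.0], 0.65), ([280.0, 183.0, 20.0, 30.0], 0.56), ([194.0, 126.0, 170.0, 130.0], 0.53)]
bowl1 [([279.0, 237.0, 34.0, 30.0], 0.87), ([331.0, 277.0, 38.0, 36.0], 0.85), ([239.0, 208.0, 34.0, 29.0], 0.58)]
tin [([216.0, 138.0, 16.0, 28.0], 0.61), ([194.0, 124.0, 169.0, 132.0], 0.31)]
timer [([149.0, 190.0, 14.0, 27.0], 0.84)]
spoon [([241.0, 138.0, 21.0, 18.0], 0.73), ([262.0, 303.0, 51.0, 57.0], 0.67)]
top [[354.7, 0.0, 256.6], [0.0, 354.7, 191.2], [0.0, 0.0, 1.0]] [[0.017, -1.0, 0.019, -0.017], [-0.999, -0.017, -0.035, 0.522], [0.035, -0.019, -0.999, 1.215], [0.0, 0.0, 0.0, 1.0]]
lamp [([154.0, 153.0, 194.0, 50.0], 0.59)]
end_plate [([290.0, 151.0, 54.0, 35.0], 0.72)]
gland_nut [([247.0, 149.0, 98.0, 37.0], 0.84)]
lever_tip [([219.0, 170.0, 27.0, 9.0], 0.7)]
clamp_lever [([246.0, 148.0, 102.0, 37.0], 0.65), ([217.0, 167.0, 26.0, 10.0], 0.57), ([281.0, 124.0, 24.0, 23.0], 0.4)]
mug1 [([335.0, 132.0, 21.0, 32.0], 0.98), ([279.0, 124.0, 26.0, 24.0], 0.92), ([232.0, 127.0, 24.0, 24.0], 0.79)]
bowl1 [([285.0, 176.0, 22.0, 29.0], 0.95), ([233.0, 176.0, 31.0, 27.0], 0.88), ([342.0, 176.0, 25.0, 32.0], 0.78)]
tin [([130.0, 134.0, 31.0, 27.0], 0.64), ([313.0, 231.0, 48.0, 16.0], 0.56)]
timer [([161.0, 228.0, 15.0, 20.0], 0.46)]
spoon [([312.0, 229.0, 47.0, 17.0], 0.58)]
1.1
```

View pics/side0.png

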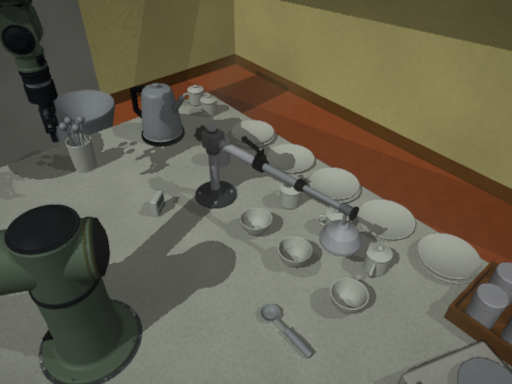

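View pics/top0.png

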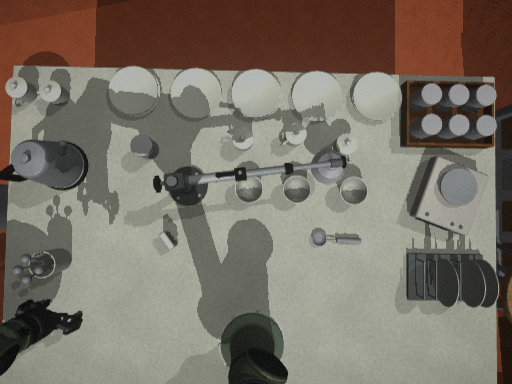

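The side view shows the boom running from the T-head (210,135), via the clamp (258,160), to the end plate (350,211). In the top view it runs from (185,180) via the clamp (240,173) to the plate (345,161). The post is on the robot's left. I'll zoom in for exact pixels.

```bash
python3 - <<'E'
import cv2
s=cv2.imread("pics/side0.png")[120:260,190:370]; t=cv2.imread("pics/top0.png")[125:205,150:360]
cv2.imwrite("pics/s1.png",cv2.resize(s,None,fx=4,fy=4,interpolation=cv2.INTER_CUBIC))
cv2.imwrite("pics/t1.png",cv2.resize(t,None,fx=3.8,fy=3.8,interpolation=cv2.INTER_CUBIC))
E
```

```text
(no output)
```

View pics/s1.png

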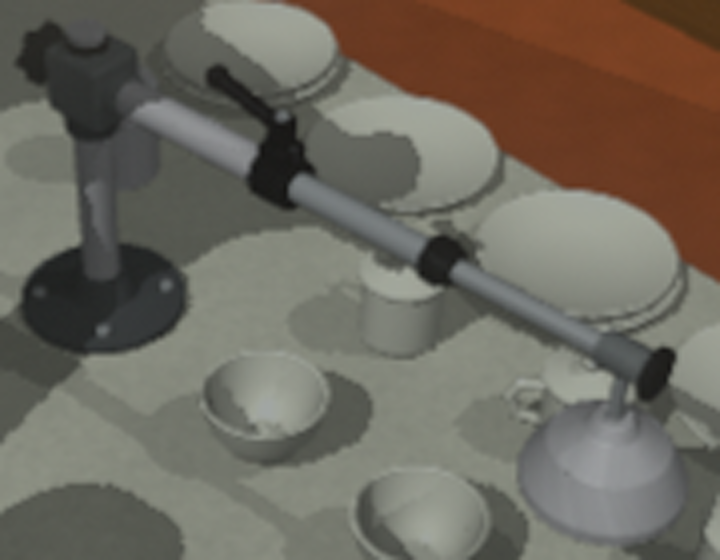

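View pics/t1.png

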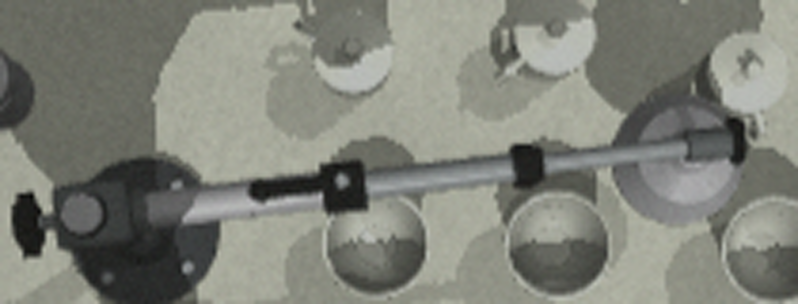

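```bash
cat > h.py <<'E'
from cell import bot
import cv2, numpy as np
from scipy.spatial.transform import Rotation as R
def tri(ps,pt):
    P=[bot.calibration(c)["mtx"]@bot.calibration(c)["extrinsics"][:3] for c in("side","top")]
    X=cv2.triangulatePoints(P[0],P[1],np.float64(ps),np.float64(pt)).ravel(); return X[:3]/X[3]
def down(ux):   # tool z down, tool x along horizontal ux -> quat wxyz
    x=np.r_[np.array(ux[:2])/np.hypot(*ux[:2]),0]; z=np.array([0,0,-1.])
    q=R.from_matrix(np.c_[x,np.cross(z,x),z]).as_quat(); return q[[3,0,1,2]]
def snap(n,box=None,f=4):
    for c in("side","top"):
        im=cv2.cvtColor(bot.camera(c),cv2.COLOR_RGB2BGR); cv2.imwrite(f"pics/{n}_{c}.png",im)
E
python3 - <<'E'
from h import *
p={k:tri(*v) for k,v in dict(ball=((244.5,139),(218.2,175)),stud=((261,149.3),(240.3,172.6)),nut=((302.5,186.5),(292.4,168.4)),plate=((354.5,213.5),(345.5,161.6)),
 post=((215,189),(183,184.5))).items()}
for k,v in p.items(): print(k,v.round(4))
d=p["plate"]-p["nut"];print(d,np.linalg.norm(d),np.degrees(np.arctan2(d[1],d[0])))
d=p["plate"]-p["stud"];print(np.linalg.norm(d[:2]),np.degrees(np.arctan2(d[1],d[0])))
d=p["ball"]-p["stud"];print(np.linalg.norm(d),np.degrees(np.arctan2(d[1],d[0])))
pl=p["plate"];u=np.r_[d[:2]/-np.hypot(*d[:2]),0]
for s in(1,-1):
    print(down(s*u),bot.solve_ik([pl[0],pl[1]-.05,.38],down(s*u)))
E
```

```text
ball [0.5558 0.1001 0.2789]
stud [0.5639 0.041  0.2722]
nut [ 0.5809 -0.1045  0.2255]
plate [ 0.6031 -0.2565  0.2254]
post [0.5432 0.2421 0.0172]
[ 2.22116718e-02 -1.51935723e-01 -8.85418360e-05] 0.15355074155964862 -81.68277655918936
0.3000056163602381 -82.4833970310596
0.06005319610241154 97.836570988354
[-0.          0.75377315 -0.65713472  0.        ] [-0.57912505  0.56053559  0.5446283   1.55488904  0.         -2.28669534]
[0.         0.65713472 0.75377315 0.        ] [-0.57912505  0.56053559  0.5446283   1.55488904  0.          0.85489731]
```

```bash
python3 - <<'E'
from h import *
a=np.radians(-82.4);u=np.array([np.cos(a),np.sin(a),0]); pl=np.array([.6031,-.2565,.207]); q=down(-u)
bot.set_gripper(0.0)
bot.move_linear([.186,.517,.38],speed=.25)
s=pl+u*.05
bot.move_pose([s[0],s[1],.38],q)
bot.move_linear(s,speed=.2)
print(bot.read_clock(),bot.read_ft_force())
r=bot.move_linear(pl-u*.15,speed=.04,until_force=18)
x=bot.read_position(); print(r,(x-pl)@u,bot.read_ft_force(),bot.read_clock())
snap("push1")
for c in("side","top"):
  print([(np.round(d["bbox"]).tolist(),round(d["confidence"],2)) for d in bot.search_frame(c,"end_plate")][:3])
A=cv2.imread("pics/push1_side.png")[110:260,185:385]; cv2.imwrite("pics/p1.png",cv2.resize(A,None,fx=4,fy=4,interpolation=cv2.INTER_CUBIC))
E
```

```text
6.8583 [0.08918681 0.02350604 0.71320469]
True -0.10481649844212416 [ 0.43009866 -3.04298037  2.05398976] 10.3167
[([282.0, 183.0, 43.0, 51.0], 0.98)]
[([272.0, 154.0, 33.0, 34.0], 0.94)]
```

View pics/p1.png

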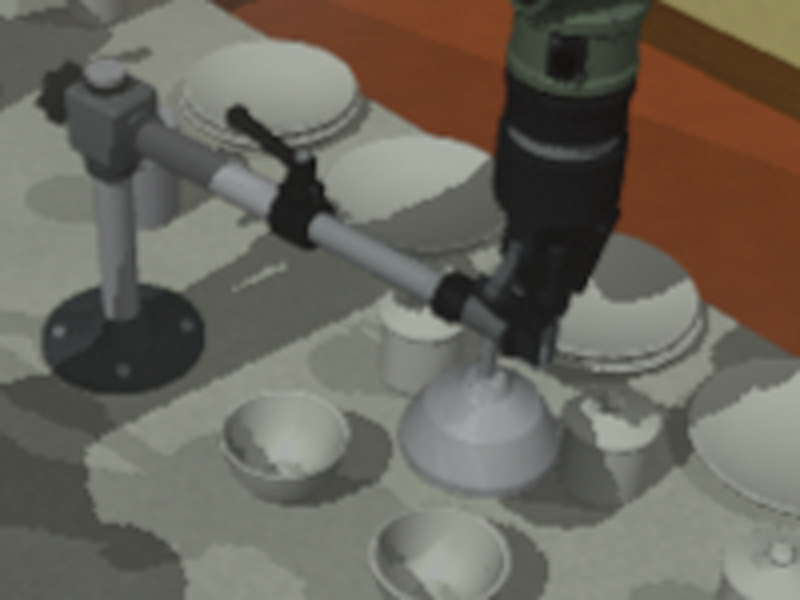

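The tube looks home: the fitting sits against the gland nut at crop (460,300), and everything else is standing. I'll press once more to be sure, then swing the lever.

```bash
python3 - <<'E'
from h import *
a=np.radians(-82.4);u=np.array([np.cos(a),np.sin(a),0]); pl=np.array([.6031,-.2565,.207])
x0=bot.read_position()
r=bot.move_linear(pl-u*.125,speed=.012,until_force=26)
x=bot.read_position(); print(r,(x-pl)@u,bot.read_ft_force(),bot.read_clock())
bot.move_linear(x+u*.03,speed=.1)
x=x+u*.03
bot.move_linear([x[0],x[1],.36],speed=.25)
S=np.array([.5645,.041,.263])
def wp(th,g):
    b=a+np.pi+th; l=np.array([np.cos(b),np.sin(b),0]); t=np.array([-l[1],l[0],0]); return S+.05*l-g*t,t
best=None
for s in(1,-1):
    js=[bot.solve_ik(wp(th,.02)[0],down(s*wp(th,.02)[1])) for th in np.linspace(0,1.6,5)]
    print(s,[None if j is None else round(float(j[5]),2) for j in js])
    if all(j is not None for j in js) and np.ptp([j[5] for j in js])<2.5:
        m=max(abs(j[5]) for j in js)
        if best is None or m<best[0]: best=(m,s)
s=best[1]; p,t=wp(0,.045)
bot.move_pose([p[0],p[1],.36],down(s*t))
bot.move_linear(p,speed=.2)
bot.move_linear(wp(0,.02)[0],speed=.06)
for th in np.linspace(0,1.57,7)[1:]:
    p,t=wp(th,.02); bot.move_linear(p,speed=.08,rotation=down(s*t)); print(round(th,2),bot.read_ft_force().round(1))
print(bot.read_clock())
bot.move_linear(p-.025*t,speed=.15); p=p-.025*t; bot.move_linear([p[0],p[1],.36],speed=.25)
print(bot.read_clock())
x=pl-u*.03; bot.move_pose([x[0],x[1],.40],down(-u))
snap("lev")
A=cv2.imread("pics/lev_side.png")[110:260,185:385]; cv2.imwrite("pics/l1.png",cv2.resize(A,None,fx=4,fy=4,interpolation=cv2.INTER_CUBIC))
print(bot.read_clock())
E
```

```text
True -0.10455500403546875 [ 1.0357748  -5.00312047  1.03594224] 11.4167
1 [-0.1, -0.5, -0.91, -1.34, -1.77]
-1 [3.04, 2.65, 2.23, 1.81, 1.37]
0.26 [-0.4  0.   0.5]
0.52 [ 2.4 -0.5 -0.3]
0.78 [1.4 0.1 0.7]
1.05 [ 2.  -0.1  0.8]
1.31 [0.1 0.7 0.8]
1.57 [1.3 0.5 0.1]
17.3583
18.2167
20.575
```

View pics/l1.png

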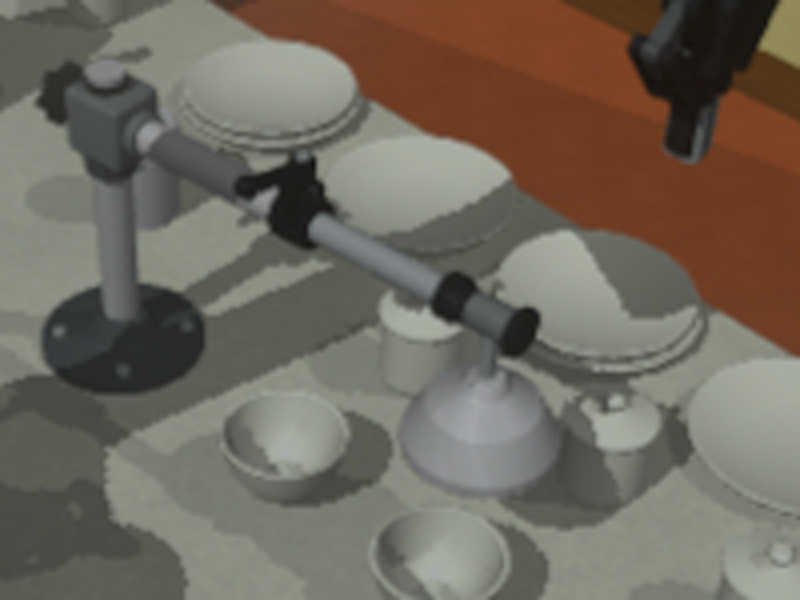

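Thin tube is home and the lever stands off the boom towards the robot (ball at crop (245,187)). I'll check its angle, then push the thick tube.

```bash
python3 - <<'E'
from h import *
a=np.radians(-82.4);u=np.array([np.cos(a),np.sin(a),0]); pl=np.array([.6031,-.2565,.207])
k=bot.calibration("side");K,E=k["mtx"],k["extrinsics"]
for th in(1.2,1.35,1.5,1.6,1.7):
    b=a+np.pi+th; w=np.array([.5645+.058*np.cos(b),.041+.058*np.sin(b),.277,1]); c=K@(E@w)[:3]; c=c[:2]/c[2]; print(th,((c-[185,110])*4).round())
s=pl-u*.075
bot.move_linear([s[0],s[1],.36],speed=.25); bot.move_linear(s,speed=.2)
r=bot.move_linear(pl-u*.24,speed=.04,until_force=18)
x=bot.read_position(); print(r,(x-pl)@u,bot.read_ft_force())
r=bot.move_linear(pl-u*.245,speed=.012,until_force=24)
x=bot.read_position(); print(r,(x-pl)@u,bot.read_clock())
bot.move_linear(x+u*.05,speed=.1); x=x+u*.05
bot.move_linear([x[0],x[1],.36],speed=.25)
bot.move_pose([.45,-.35,.40],down(-u))
snap("end")
A=cv2.imread("pics/end_side.png")[110:260,185:385]; cv2.imwrite("pics/e1.png",cv2.resize(A,None,fx=4,fy=4,interpolation=cv2.INTER_CUBIC))
print(bot.read_clock())
E
```

```text
1.2 [225. 173.]
1.35 [232. 180.]
1.5 [241. 186.]
1.6 [247. 189.]
1.7 [254. 193.]
True -0.2125885333397731 [-0.51571777 -1.29874308  0.67493043]
True -0.2121370922271624 26.0083
28.6417
```

View pics/e1.png

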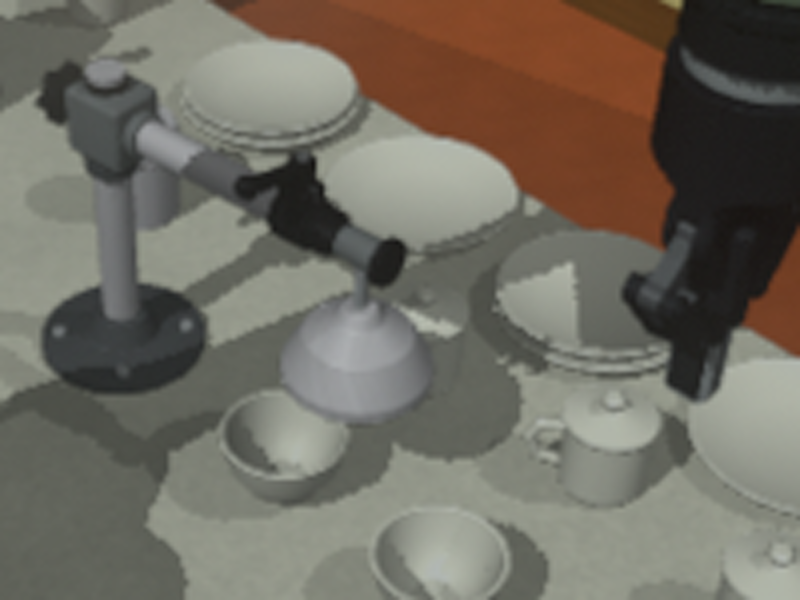

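View pics/end_top.png

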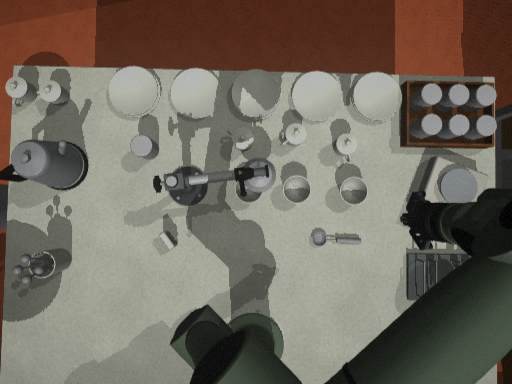

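Both tubes are home: the collar, nut, fitting and plate are all stacked together. The lever is at about 1.57 rad, the crockery hasn't moved and the arm is clear.

```bash
python3 -c "
from cell import bot
print(bot.close_job())"
```

```text
the job is handed in; nothing more can be done
None
```

The boom is closed and the job handed in at about 29 s: the thin tube went home first, the lever was swung about 1.57 rad open, then the thick tube went home, and the crockery stands where it was.

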